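# Shake down and pull the dust extractor's filter

## Robot

A 6-joint arm with a two-finger parallel gripper is mounted at the origin on the work surface. World frame = base frame: x ahead of the robot, y to its left, z up, the work surface at z = 0. Lengths are in m, angles in rad, forces in N, time in s.
With the tool pointing down it reaches from about 0.325 to 0.775 m from the base axis. Payload 9.3 kg.
Tool frame: the origin (TCP) lies at the very end of the fingers, on their centre line; the grasp point (between the pads) lies arm.grasp_offset behind it (arm.grasp_offset is the distance from the TCP to the grasp point, in m); z points along the fingers, y is the line along which they close (so a half turn about z gives the same grasp; the last joint's range is limited). The gripper opens to 85 mm and grips with 20 to 120 N. Pads are 22 mm wide; open, the fingers measure 114 mm over their backs; the gripper's body (76 mm by 85 mm) begins 54 mm behind the grasp point. The pads swing forward as they close: fully open they stand 13 mm farther back than shut.
Start: joints at [0.978, 0.259, 0.021, 1.334, 0, 1.418], TCP at [0.234, 0.498, 0.231] pointing down, gripper open.
Joint ranges: [-3.04, 3.04], [-0.91, 1.82], [-1.04, 1.36], [-1.92, 1.95], [-1.52, 1.45], [-3.14, 3.14]. Speed limits (rad/s): [2.22, 2.22, 2.79, 3.14, 3.14, 3.14].

## Interface

Orientations are given as a unit quaternion [x, y, z, w].
In Python, from workcell import arm, capture, get_calibration, look_for, regions_of, place_of gives the robot as it stands.
- The arm moves only by the tool apply_moves, never from a script. Its argument "deltas" is a list of rows, each a list of 6 numbers: the shift along the tool's x, y, z normalised to -1 to 1, where 1 is 300 mm, then the turn, a rotation vector about the tool's x, y, z normalised to -1 to 1, where 1 is 90 degrees. A call has 1 to 5 rows; each row is the pose to reach, as a shift and turn from the pose commanded when the call began, along the tool's axes at that moment; what a row does not reach only later rows make up. A row lasts 1/8 s, in which the tool goes at most 62.5 mm and 10.7 degrees, less where a joint would pass 70% of its speed; a pose out of reach is approached as far as the arm can. A call with a number of a shift or a turn outside -1 to 1 is refused whole. A call with a gripper value outside its range is refused whole. "gripper" is the gripper's target within -1 to 1 (shut at 1, half-way at 0, fully open at -1), set as the call begins (left out, the last holds). The fingers move at their own pace and stop on an object; "newtons" is the grip in N (left out, the last holds). Time passes only in rows, so rows that repeat a pose let the fingers close. It gives the time, the measured TCP pose, the force, the opening and the grip force at its end, in the units of the state.
- arm.get_state(): the state, without advancing time (a new reading comes with each control period).
- capture(name): name is "scene" or "top"; returns the picture (384x512x3 uint8, red, green, blue); there is no depth.
- get_calibration(name): a dict with "fovy" (degrees; the focal length in pixels is half the picture's height over the tangent of half this angle, whatever the lens; pixels are square), "cx", "cy" (the principal point, pixels), "eye" and "attitude" of the camera in the world. Camera axes: x right, y down, z forward; pixel columns grow to the right and rows downward; lengths in m; the calibration is good to about 2 mm. A picture is of the moment at which its call begins. get_calibration takes no time and is no camera call.
- arm.finish_job(): hands the job in; it is judged then, once.
Trained networks look in the newest picture that a camera, given by its name, has taken for a name from the list of things; names that differ only in an ending like _2 or _b are one class to them, and where a whole thing is asked for, a point or a joint stands for the part that bears it (a point fixed in the world has none). Each returns a list of dicts, best first, with "confidence" (0 to 1); they miss things now and then, are a little off and sometimes report something else, mostly with a low value. They report only what shows in the picture. A call takes as long as a camera call.
- look_for(camera, target): "position" ([x, y, z] in m, in the coordinates of the camera as it stood for that picture, good to about 4 mm: the middle of the surface that is visible of it).
- regions_of(camera, target): "pixels" (384x512 bool, what is visible of it).
- place_of(camera, target): "position" ([x, y, z] in m, in the coordinates of the camera as it stood for that picture, good to about 4 mm: a listed point, or the origin of a listed thing).
The state is a dict: "t": time; "q": joint angles; "dq": joint speeds; "effort": joint torques, N m; "tool_pos": TCP position; "eef_rot": TCP orientation; "contact_force": force on the tool from outside, world axes, zero at the start; "torque": the same for the moment, N m; "width": opening from 0.0 (shut) to 1.0 (fully open); "finger_force": force on a finger pad.
Only numpy, scipy, OpenCV 4.12 (cv2) and the standard library are available. Lean on these libraries where they do the work, as an engineer would, in place of code of your own. Each camera call takes 0.05 s, during which the arm holds its last target. There are 200 camera calls.

## Task

Take the filter out of the dust extractor on the bench: press the red stop button, then hold the yellow filter-shaker button down for two full seconds, then lift the filter flap by its orange handle until it stands fully open, and draw the filter cassette straight up out of its bay by its blue grip. Carry it level to the round metal dust tub and finish while still holding it there, level, centred over the tub and just clear of the rim, so that what it sheds falls inside. Never press the green start button or two buttons together, and leave the tub and the other things on the bench where they are.

Things in the scene. Friction and masses are not known exactly. Their poses are not given: they have to be found in the camera images.
- extractor: Dust extractor, fixed on the bench: 400 (x) x 300 (y) x 190 high, grey dust box, blue head. Origin under its centre; its x points from its front (control strip, robot side) to its rear, y left, z up. Flat top deck at z = 190: three buttons in a row along the front edge, then the grey filter flap, then a bare rear deck
- stop_key (a joint): travel of the red stop button in m: 0 up, 0.006 fully down; springs back; about 5 N holds it fully down
- stop_key_top (a point): centre of the top face of the red stop button, middle of the three, round, diameter 26; stands 12 above the deck; pushed straight down; the point moves down with the button
- shake_key (a joint): travel of the yellow filter-shaker button in m: 0 up, 0.006 fully down; springs back; about 5 N holds it fully down
- shake_key_top (a point): centre of the top face of the yellow filter-shaker button, 80 to the right (-y of the extractor) of the red one, same size and height
- start_key (a joint): travel of the green start button in m: 0 up, 0.006 fully down; it is 80 to the left (+y of the extractor) of the red one, same size; not to be pressed
- flap (a joint): opening angle of the filter flap in rad: 0 shut, 1.75 at its end stop (leaning a little back past upright). A stiff hinge holds it wherever it is left (about 2 to 3 N at the handle moves it)
- flap_handle (a point): Middle of the orange bar of the flap's bow handle: round bar, diameter 10, along the extractor's y, 70 clear between its posts, 27 clear beneath it, 14 behind the flap's front edge. With the flap shut it lies 113 before and 37 above the hinge axis; it swings about that axis as the front edge rises and goes over to the rear
- flap_hinge (a point): middle of the flap's hinge axis, which runs along the extractor's y at the flap's rear edge, 195 above the bench (half-way through the flap's thickness). The flap is a grey plate 126 (x) x 158 (y) x 10 thick lying on the deck before this axis
- filter_grip (a point): Centre of the filter's blue grip, hidden under the flap at first: an upright fin 50 long (x), 12 thick (y), 32 high on the middle of the filter's top. Axes: x along the fin, z up. The filter's underside is 58 below this point. In the bay the fin runs along the extractor's x, its top 4 below deck level
- filter: Filter cassette: black frame with white pleats, 100 (x) x 130 (y) x 42 high, plus the grip; 0.15 to 0.31 kg. Origin under its centre, z up. It stands loosely (4 play all round) in a bay 108 (x) x 138 (y), 78 deep, open at the top under the flap, centred at x = -34, y = 0 of the extractor, floor at z = 112
- tub_rim (a point): centre of the mouth of the dust tub, at rim level, 110 above the bench
- tub: round bare-metal (galvanised) dust tub with two small side handles (11 proud of the rim), empty, open on top, rim diameter 240 outside and 232 inside, foot diameter 196, 110 high; loose, stands on the bench to the left or to the right of the extractor; origin under its centre
- fittings_box: open plywood box of cabinet fittings, 240 x 200 x 75 high; origin under its centre; stands on the other side of the extractor from the tub
- sanding_block: cork sanding block, 62 x 105 x 35 high, lying on the rear deck of the extractor behind the flap's hinge; origin under its centre
- bench_plane: steel bench plane with dark wooden knob and tote, 245 x 64 x 100 high; origin under its centre
- orbital_sander: green round palm sander standing on its disc, diameter 125, 126 high, with a 45 mm black dust spout; origin under its centre
- glue_bottle: yellow glue bottle, diameter 64, 190 high; origin under its centre
- wax_tin: round wax tin, diameter 84, 50 high; origin under its centre

How it is judged:
On the way, in this order (a step that is already met when the one before it is completed fails the run):
1. the red stop button is pressed down (at least 4.5 of its 6 mm) (value of joint stop_key above 0.0045 m), for 0.1 s.
2. the red button is let up and the yellow shaker button is held down (at least 4.5 of its 6 mm) for 1.5 s (value of joint shake_key above 0.0045 m and value of joint stop_key below 0.0015 m), for 1.5 s.
3. the filter flap stands open (1.4 rad or more) (value of joint flap above 1.4 rad), for 0.2 s.
4. the filter cassette is drawn up clear of the bay, flap open (z of filter_grip in the frame of extractor above 0.256 m and value of joint flap above 1.4 rad), for 0.2 s.
At the end, for the whole second after the job is handed in: The filter is held still over the tub: within 30 mm of its centre, underside 6 to 100 mm above the rim, tilt under 0.2 rad, touching neither tub nor extractor; flap open (1.4 rad or more), all buttons up; tub and every other thing within 25 mm of its starting place (horizontal distance between filter_grip and tub_rim below 0.03 m and z of filter_grip in the frame of tub between 0.174 and 0.27 m and angle between filter_grip's own z axis and vertical below 0.2 rad and linear speed of filter below 0.03 m/s and contact force between filter and the fingers above 2 N and contact force between filter and tub below 0.1 N and contact force between filter and extractor below 0.1 N and value of joint flap above 1.4 rad and value of joint each of stop_key, shake_key, start_key below 0.0015 m and distance of each of tub, fittings_box, sanding_block, bench_plane, orbital_sander, glue_bottle, wax_tin from where it was at the start of the episode below 0.025 m and angle between tub's own z axis and vertical below 0.1 rad); the arm keeps its last pose, push and grip.
It fails at once if the green start button is pressed (value of joint start_key above 0.003 m).
It fails at once if the red and the yellow button are down together (value of joint each of stop_key, shake_key above 0.003 m).
It fails at once if the filter cassette is tipped by more than 0.4 rad (angle between filter_grip's own z axis and vertical above 0.4 rad).
It fails at once if the tub is pushed more than 25 mm or tipped (distance of tub from where it was at the start of the episode above 0.025 m or angle between tub's own z axis and vertical above 0.2 rad).
It fails at once if another thing on the bench is moved more than 25 mm (distance of any of fittings_box, sanding_block, bench_plane, orbital_sander, glue_bottle, wax_tin from where it was at the start of the episode above 0.025 m).
It also fails if it takes over 67 s, if anything falls off the work surface, if the arm or the gripper's body presses on something with over 40 N, if the wrist force passes 120 N, or if a joint passes its speed limit or range.

## Working session

There is one attempt and no reset: what is moved stays moved. The work goes in short steps, Python scripts to look and compute and a tool call to move; the robot and the scene stay as the last step left them, time stands still between calls to the robot, and variables do not carry over. Pictures are saved under pics/ and viewed, at most 10 in all, crops included, and the job is handed in when it is done.

Besides the shell and the picture viewer there is one more tool, called after "Request:" as a command line: name --pt "numbers of a row" for each row, then --argument value for the rest. apply_moves: Moves the arm, as the interface text tells. Its arguments: {"type":"object","properties":{"deltas":{"type":"array"},"gripper":{"type":"number"},"newtons":{"type":"number"}},"required":["deltas"]}

```bash
mkdir -p pics; cat > h.py <<'E'
import numpy as np, cv2
from scipy.spatial.transform import Rotation as R
from workcell import arm, capture, get_calibration, look_for, regions_of, place_of
def cam(n):
    c=get_calibration(n); a=np.array(c["attitude"],float)
    M=a if a.shape==(3,3) else R.from_quat(a).as_matrix()
    return c,M,np.array(c["eye"])
def W(n,p):
    c,M,e=cam(n); return M@np.array(p)+e
def snap(n,f):
    im=capture(n); cv2.imwrite("pics/"+f,im[:,:,::-1]); return im
E
python3 - <<'E'
from h import *
s=arm.get_state(); print({k:np.round(v,3).tolist() for k,v in s.items()}, arm.grasp_offset)
for n in("scene","top"):
    print(get_calibration(n)); snap(n,n+"0.png")
    for t in "extractor stop_key_top shake_key_top flap_handle flap_hinge tub_rim tub fittings_box sanding_block glue_bottle bench_plane orbital_sander wax_tin".split():
        r=place_of(n,t)[:2]
        print(n,t,[(round(d["confidence"],2),W(n,d["position"]).round(3).tolist()) for d in r])
a=cv2.imread("pics/scene0.png");b=cv2.imread("pics/top0.png")
E
```

```text
{'t': 0.0, 'q': [0.978, 0.259, 0.021, 1.334, -0.0, 1.418], 'dq': [-0.001, -0.0, 0.001, 0.001, 0.001, 0.001], 'effort': [-0.002, -55.564, 34.453, 0.014, -0.0, 0.0], 'tool_pos': [0.234, 0.497, 0.231], 'eef_rot': [0.218, 0.976, -0.001, -0.0], 'contact_force': [-0.053, 0.391, -0.144], 'torque': [0.018, -0.033, -0.011], 'finger_force': 0.0, 'width': 0.995} 0.0187
{'fovy': 43.2976929635671, 'cx': 253.08098435001634, 'cy': 195.70589741242367, 'eye': array([ 1.54471481, -0.91329896,  1.70006987]), 'attitude': array([ 0.86094318,  0.37396523, -0.13338125, -0.31801932])}
scene extractor []
scene stop_key_top []
scene shake_key_top [(0.36, [0.462, -0.027, 0.202]), (0.18, [0.549, 0.582, -0.004])]
scene flap_handle [(0.3, [0.429, 0.399, 0.11])]
scene flap_hinge []
scene tub_rim [(0.85, [0.433, 0.402, 0.108]), (0.24, [0.549, 0.582, -0.003])]
scene tub [(0.8, [0.431, 0.397, 0.0]), (0.74, [0.668, 0.036, 0.196])]
scene fittings_box [(0.59, [0.463, -0.378, -0.003])]
scene sanding_block [(0.63, [0.77, 0.014, 0.191])]
scene glue_bottle [(0.8, [0.549, 0.583, -0.003]), (0.44, [0.669, 0.037, 0.195])]
scene
[... 352 characters left out ...]
,  0.06469156, -0.05278967])}
top extractor []
top stop_key_top [(0.71, [0.667, 0.032, 0.195]), (0.5, [0.473, 0.051, 0.207])]
top shake_key_top [(0.53, [0.463, -0.029, 0.209])]
top flap_handle [(0.55, [0.552, 0.046, 0.233])]
top flap_hinge [(0.76, [0.667, 0.029, 0.197]), (0.48, [0.426, 0.396, 0.109])]
top tub_rim [(0.6, [0.427, 0.392, 0.11])]
top tub [(0.65, [0.431, 0.395, 0.002])]
top fittings_box [(0.94, [0.465, -0.38, -0.0])]
top sanding_block [(0.83, [0.767, 0.02, 0.192])]
top glue_bottle [(0.61, [0.554, 0.583, -0.0]), (0.41, [0.523, -0.586, -0.0])]
top bench_plane [(0.8, [0.7, 0.388, -0.0])]
top orbital_sander [(0.74, [0.726, -0.391, -0.002])]
top wax_tin [(0.9, [0.522, -0.585, 0.001])]
```

View pics/scene0.png

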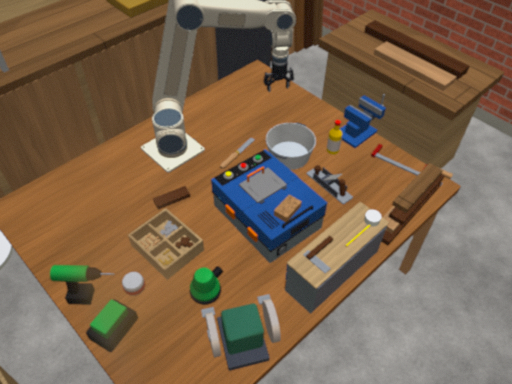

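View pics/top0.png

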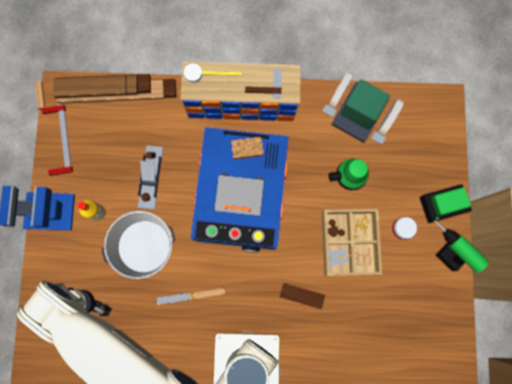

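The scene view shows the extractor in the middle (~270,195). In the top view, green, red and yellow are at (210,230), (235,233) and (258,236), the orange handle is at (237,208), and the tub is at (139,245). I'll refine the pose with colour blobs.

```bash
cat >> h.py <<'E'
def ray(n,uv,z):
    c,M,e=cam(n); f=192/np.tan(np.radians(c["fovy"]/2))
    d=M@np.array([(uv[0]-c["cx"])/f,(uv[1]-c["cy"])/f,1]); return e+d*(z-e[2])/d[2]
def blob(im,lo,hi,box):
    h=cv2.cvtColor(im,cv2.COLOR_RGB2HSV); m=cv2.inRange(h,lo,hi); k=np.zeros_like(m); x0,y0,x1,y1=box; k[y0:y1,x0:x1]=1; m=m*k
    n,l,s,c=cv2.connectedComponentsWithStats(m); 
    if n<2: return None
    i=1+s[1:,4].argmax(); return c[i],s[i,4]
E
python3 - <<'E'
from h import *
im=cv2.imread("pics/top0.png")[:,:,::-1].copy(); i2=cv2.imread("pics/scene0.png")[:,:,::-1].copy()
for nm,I,B in(("top",im,[(225,225,245,243),(249,226,268,246),(200,222,220,240),(222,200,256,216)]),("scene",i2,[(232,160,250,178),(220,168,236,183),(250,152,266,165),(244,164,276,190)])):
  for k,lo,hi,b,z in(("red",(0,150,90),(8,255,255),B[0],.202),("yel",(22,120,120),(34,255,255),B[1],.202),("grn",(40,80,50),(80,255,255),B[2],.202),("org",(2,110,120),(18,255,255),B[3],.232)):
    r=blob(I,lo,hi,b)
    if r: print(nm,k,r[0].round(1),r[1],ray(nm,r[0],z).round(4))
E
```

```text
top red [234.6 233.1] 35 [0.4694 0.0515 0.202 ]
top yel [258.  235.5] 42 [ 0.4634 -0.0282  0.202 ]
top grn [211.  230.4] 43 [0.4764 0.132  0.202 ]
top org [236.9 207.5] 87 [0.5533 0.0456 0.232 ]
scene red [242.9 164.5] 27 [0.4677 0.0554 0.202 ]
scene yel [228.  173.3] 32 [ 0.4633 -0.0257  0.202 ]
scene grn [257.5 156.5] 31 [0.4752 0.1352 0.202 ]
scene org [255.6 171.4] 39 [0.5545 0.0479 0.232 ]
```

```bash
cat >> h.py <<'E'
def rows(p,yaw=None,pitch=0.):
    """delta row to TCP p, tool down, tool-y heading yaw, then tilt about extractor y"""
    s=arm.get_state(); r0=R.from_quat(s["eef_rot"]); p0=np.array(s["tool_pos"])
    if yaw is None: r1=r0
    else:
        y=np.array([np.cos(yaw),np.sin(yaw),0]); z=np.array([0,0,-1.]); r1=R.from_matrix(np.c_[np.cross(y,z),y,z])
        r1=R.from_rotvec(pitch*np.array([.083,.9966,0]))*r1
    d=r0.inv().apply(np.array(p)-p0)/.3; t=(r0.inv()*r1).as_rotvec()/(np.pi/2)
    print("t",round(s["t"],2),"tcp",p0.round(4),"w",round(s["width"],3),"F",np.round(s["contact_force"],1),"row",np.r_[d,t].round(3).tolist())
E
python3 -c "
from h import *
rows([.469,.053,.28],1.488)"
```

```text
t 1.4 tcp [0.2342 0.4976 0.2313] w 1.0 F [-0.1  0.1  0.1] row [-1.339, -1.008, -0.162, 0.0, 0.0, -0.227]
```

Request:
apply_moves --pt "-0.1 -0.08 -0.16 0 0 -0.1" --pt "-0.67 -0.5 -0.162 0 0 -0.227" --pt "-0.67 -0.5 -0.162 0 0 -0.227" --pt "-0.67 -0.5 -0.162 0 0 -0.227" --pt "-0.67 -0.5 -0.162 0 0 -0.227" --gripper 1 --newtons 25

```text
t: 2.02
tool_pos: [0.353, 0.274, 0.2802]
eef_rot: [0.043, 0.999, 0.0, 0.0]
contact_force: [0.3, 0.3, 0.3]
width: 0.006
finger_force: 0.0
```

```bash
python3 -c "
from h import *
rows([.469,.053,.225],1.488)"
```

```text
t 2.02 tcp [0.353  0.274  0.2802] w 0.006 F [0.3 0.3 0.3] row [-0.448, -0.701, 0.184, 0.0, 0.0, -0.002]
```

Request:
apply_moves --pt "-0.448 -0.701 0.06 0 0 0" --pt "-0.448 -0.701 0.06 0 0 0" --pt "-0.448 -0.701 0.06 0 0 0" --pt "-0.448 -0.701 0.06 0 0 0" --pt "-0.448 -0.701 0.184 0 0 0"

```text
t: 2.65
tool_pos: [0.4715, 0.0518, 0.2253]
eef_rot: [0.044, 0.999, -0.0, 0.002]
contact_force: [-0.6, 1.3, -0.0]
width: -0.0
finger_force: 0.0
```

```bash
python3 - <<'E'
from h import *
for n in("top","scene"):
    im=snap(n,n+"1.png")
    for t in("stop_key_top","flap_hinge","flap_handle"):
        print(n,t,[(round(d["confidence"],2),W(n,d["position"]).round(3).tolist()) for d in place_of(n,t)[:1]])
a=cv2.imread("pics/top1.png")[180:260,180:300];b=cv2.imread("pics/scene1.png")[120:200,200:320]
cv2.imwrite("pics/c1.png",cv2.resize(np.vstack([a,b]),None,fx=3.7,fy=3.7,interpolation=cv2.INTER_CUBIC))
rows([.469,.053,.205],1.488)
E
```

```text
top stop_key_top []
top flap_hinge [(0.62, [0.664, 0.031, 0.198])]
top flap_handle [(0.91, [0.55, 0.046, 0.229])]
scene stop_key_top [(0.51, [0.471, 0.054, 0.205])]
scene flap_hinge [(0.79, [0.671, 0.036, 0.192])]
scene flap_handle [(0.67, [0.554, 0.048, 0.227])]
t 3.05 tcp [0.469  0.0563 0.2261] w -0.0 F [ 0.   0.5 -0.5] row [-0.001, -0.011, 0.07, 0.0, 0.001, 0.001]
```

View pics/c1.png

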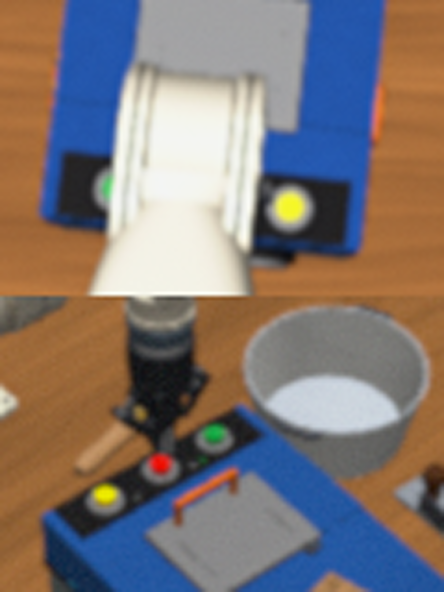

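The shut fingertips stand right above the red button (crop 160,460), clear of green and yellow. Pressing now.

Request:
apply_moves --pt "0 -0.01 0.06 0 0 0" --pt "0 -0.01 0.09 0 0 0" --pt "0 -0.01 0.102 0 0 0" --pt "0 -0.01 0.102 0 0 0" --pt "0 -0.01 0.102 0 0 0"

```text
t: 3.68
tool_pos: [0.469, 0.053, 0.1993]
eef_rot: [0.041, 0.999, -0.0, 0.004]
contact_force: [-14.3, 0.4, 44.6]
width: -0.0
finger_force: 22.5
```

```bash
python3 -c "
from h import *
rows([.463,-.027,.225],1.488)"
```

```text
t 3.67 tcp [0.469  0.053  0.1993] w -0.0 F [-14.3   0.4  44.6] row [-0.003, -0.268, -0.086, -0.0, 0.005, 0.0]
```

Request:
apply_moves --pt "0 0 -0.01 0 0 0" --pt "0 0 -0.01 0 0 0"

```text
t: 3.92
tool_pos: [0.4688, 0.053, 0.1998]
eef_rot: [0.041, 0.999, -0.0, 0.002]
contact_force: [-6.6, -0.3, 20.3]
width: -0.003
finger_force: 10.0
```

Request:
apply_moves --pt "0 0 -0.005 0 0 0" --pt "0 0 -0.005 0 0 0"

```text
t: 4.18
tool_pos: [0.4687, 0.053, 0.2]
eef_rot: [0.041, 0.999, -0.0, 0.001]
contact_force: [-1.4, 1.4, 9.4]
width: -0.001
finger_force: 4.6
```

Request:
apply_moves --pt "0 0 -0.01 0 0 0" --pt "0 0 -0.01 0 0 0"

```text
t: 4.42
tool_pos: [0.4687, 0.053, 0.2023]
eef_rot: [0.041, 0.999, 0.0, 0.001]
contact_force: [1.0, 1.7, 3.0]
width: 0.004
finger_force: 1.7
```

Request:
apply_moves --pt "0 0 -0.01 0 0 0" --pt "0 0 -0.01 0 0 0"

```text
t: 4.68
tool_pos: [0.4685, 0.0527, 0.2047]
eef_rot: [0.042, 0.999, 0.0, 0.0]
contact_force: [1.1, 1.4, 2.0]
width: -0.0
finger_force: 1.0
```

The spring signature (about 5 N falling to 2 N from z = 0.200 to 0.205) shows the button bottomed fully. On to yellow.

Request:
apply_moves --pt "0 0 -0.08 0 0 0" --pt "0 -0.12 -0.08 0 0 0" --pt "0 -0.268 -0.08 0 0 0" --pt "0 -0.268 -0.06 0 0 0" --pt "0 -0.268 -0.06 0 0 0"

```text
t: 5.3
tool_pos: [0.4612, -0.0274, 0.2218]
eef_rot: [0.042, 0.999, 0.0, -0.001]
contact_force: [-0.5, 0.4, -0.6]
width: -0.001
finger_force: 0.0
```

```bash
python3 -c "
from h import *
rows([.463,-.027,.199],1.488)"
```

```text
t 5.3 tcp [ 0.4612 -0.0274  0.2218] w -0.001 F [-0.5  0.4 -0.6] row [-0.006, 0.002, 0.076, 0.0, -0.001, -0.001]
```

Request:
apply_moves --pt "-0.006 0 0.04 0 0 0" --pt "-0.006 0 0.07 0 0 0" --pt "-0.006 0 0.08 0 0 0" --pt "-0.006 0 0.08 0 0 0" --pt "-0.006 0 0.08 0 0 0"

```text
t: 5.92
tool_pos: [0.4638, -0.027, 0.1998]
eef_rot: [0.041, 0.999, 0.0, 0.001]
contact_force: [-3.5, 2.0, 17.6]
width: -0.001
finger_force: 8.5
```

Request:
apply_moves --pt "0 0 0 0 0 0" --pt "0 0 0 0 0 0" --pt "0 0 0 0 0 0" --pt "0 0 0 0 0 0" --pt "0 0 0 0 0 0"

```text
t: 6.55
tool_pos: [0.4638, -0.027, 0.1998]
eef_rot: [0.041, 0.999, -0.0, 0.001]
contact_force: [-3.1, 2.4, 16.7]
width: 0.0
finger_force: 8.5
```

Request:
apply_moves --pt "0 0 0 0 0 0" --pt "0 0 0 0 0 0" --pt "0 0 0 0 0 0" --pt "0 0 0 0 0 0" --pt "0 0 0 0 0 0"

```text
t: 7.18
tool_pos: [0.4638, -0.027, 0.1998]
eef_rot: [0.041, 0.999, -0.0, 0.001]
contact_force: [-3.4, 2.2, 17.0]
width: 0.005
finger_force: 8.5
```

Request:
apply_moves --pt "0 0 0 0 0 0" --pt "0 0 0 0 0 0" --pt "0 0 0 0 0 0" --pt "0 0 0 0 0 0" --pt "0 0 0 0 0 0"

```text
t: 7.8
tool_pos: [0.4638, -0.027, 0.1998]
eef_rot: [0.041, 0.999, -0.0, 0.001]
contact_force: [-3.4, 1.7, 17.3]
width: -0.001
finger_force: 8.5
```

Request:
apply_moves --pt "0 0 0 0 0 0" --pt "0 0 0 0 0 0" --pt "0 0 0 0 0 0"

```text
t: 8.18
tool_pos: [0.4638, -0.027, 0.1998]
eef_rot: [0.041, 0.999, -0.0, 0.001]
contact_force: [-3.6, 1.6, 17.3]
width: 0.001
finger_force: 8.5
```

Request:
apply_moves --pt "0 0 -0.2 0 0 0" --pt "0 0 -0.35 0 0 0.1" --pt "-0.279 0.271 -0.35 0 0 0.3" --pt "-0.279 0.271 -0.35 0 0 0.5" --pt "-0.279 0.271 -0.35 0 0 0.6"

```text
t: 8.8
tool_pos: [0.5556, 0.049, 0.3013]
eef_rot: [0.388, 0.922, -0.0, -0.001]
contact_force: [-0.8, -0.1, -0.6]
width: -0.0
finger_force: 0.0
```

```bash
python3 -c "
from h import *
rows([.554,.047,.3],-.083)"
```

```text
t 8.8 tcp [0.5556 0.049  0.3013] w -0.0 F [-0.8 -0.1 -0.6] row [-0.001, -0.009, 0.004, -0.002, -0.001, 0.545]
```

Request:
apply_moves --pt "0 -0.009 0 0 0 0.545" --pt "0 -0.009 0 0 0 0.545" --pt "0 -0.009 0 0 0 0.545" --pt "0 -0.009 0 0 0 0.545" --pt "0 -0.009 0 0 0 0.545" --gripper 0

```text
t: 9.43
tool_pos: [0.5516, 0.0451, 0.3028]
eef_rot: [0.736, 0.677, -0.0, -0.0]
contact_force: [0.4, 0.0, -0.3]
width: 0.502
finger_force: 0.0
```

```bash
python3 - <<'E'
from h import *
snap("scene","scene2.png")
print([(round(d["confidence"],2),W("scene",d["position"]).round(3).tolist()) for d in place_of("scene","flap_handle")[:1]])
b=cv2.imread("pics/scene2.png")[120:210,200:320]
cv2.imwrite("pics/c2.png",cv2.resize(b,None,fx=5,fy=5,interpolation=cv2.INTER_CUBIC))
rows([.554,.047,.215],-.083)
E
```

```text
[(0.62, [0.549, 0.05, 0.232])]
t 9.53 tcp [0.5516 0.045  0.3029] w 0.501 F [ 0.1 -0.3  0.2] row [0.007, 0.008, 0.293, -0.001, 0.0, 0.002]
```

View pics/c2.png

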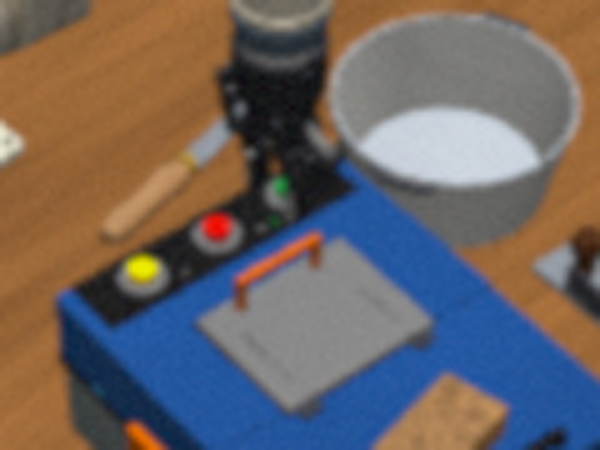

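The gripper, half open, hangs above the orange handle (crop 280,265) with its fingers fore and aft. I'll descend and close.

Request:
apply_moves --pt "0.007 0.008 0.15 0 0 0.002" --pt "0.007 0.008 0.25 0 0 0.002" --pt "0.007 0.008 0.3 0 0 0.002" --pt "0.007 0.008 0.3 0 0 0.002"

```text
t: 10.02
tool_pos: [0.554, 0.0466, 0.2131]
eef_rot: [0.735, 0.678, -0.0, -0.001]
contact_force: [-0.6, -0.5, 0.3]
width: 0.501
finger_force: 0.0
```

Request:
apply_moves --pt "0 0 0 0 0 0" --pt "0 0 0 0 0 0" --pt "0 0 0 0 0 0" --pt "0 0 0 0 0 0" --gripper 1 --newtons 25

```text
t: 10.52
tool_pos: [0.5521, 0.0467, 0.2147]
eef_rot: [0.736, 0.677, -0.001, -0.001]
contact_force: [-13.8, 0.3, 8.1]
width: 0.102
finger_force: 26.4
```

```bash
cat >> h.py <<'E'
def arc(th0,ths,yaw,tilt=lambda t:0):
    """rows (from the present pose) that swing the gripped bar th0->each th about the hinge"""
    s=arm.get_state(); r0=R.from_quat(s["eef_rot"]); xh=np.array([.9966,-.083,0])
    f=lambda t:(-.113*np.cos(t)+.037*np.sin(t))*xh+np.array([0,0,.113*np.sin(t)+.037*np.cos(t)])
    for t in ths:
        print(t,(r0.inv().apply(f(t)-f(th0))/.3).round(3).tolist(),(f(t)-f(th0)).round(3))
E
python3 -c "
from h import *
rows([.554,.047,.213],-.083)
arc(0,np.arange(.1,1.71,.1),-.083)"
```

```text
t 10.53 tcp [0.5521 0.0467 0.2147] w 0.102 F [-13.8   0.3   8.1] row [0.002, 0.006, 0.006, -0.002, 0.0, 0.0]
0.1 [-0.0, 0.014, -0.037] [ 0.004 -0.     0.011]
0.2 [-0.0, 0.032, -0.072] [ 0.01  -0.001  0.022]
0.30000000000000004 [-0.0, 0.053, -0.106] [ 0.016 -0.001  0.032]
0.4 [-0.0, 0.077, -0.137] [ 0.023 -0.002  0.041]
0.5 [-0.0, 0.105, -0.166] [ 0.031 -0.003  0.05 ]
0.6 [-0.0, 0.135, -0.192] [ 0.04  -0.003  0.057]
0.7000000000000001 [-0.0, 0.167, -0.214] [ 0.05  -0.004  0.064]
0.8 [-0.0, 0.202, -0.233] [ 0.061 -0.005  0.07 ]
0.9 [-0.0, 0.238, -0.249] [ 0.071 -0.006  0.075]
1.0 [-0.0, 0.276, -0.261] [ 0.083 -0.007  0.078]
1.1 [-0.0, 0.315, -0.269] [ 0.094 -0.008  0.08 ]
1.2000000000000002 [-0.0, 0.354, -0.273] [ 0.106 -0.009  0.082]
1.3000000000000003 [-0.0, 0.394, -0.274] [ 0.118 -0.01   0.082]
1.4000000000000001 [-0.0, 0.433, -0.27] [ 0.13  -0.011  0.081]
1.5000000000000002 [-0.0, 0.472, -0.262] [ 0.141 -0.012  0.078]
1.6 [-0.0, 0.51, -0.251] [ 0.153 -0.013  0.075]
1.7000000000000002 [-0.0, 0.547, -0.236] [ 0.164 -0.014  0.07 ]
```

Request:
apply_moves --pt "0 -0.01 -0.005 0 0 0" --pt "0 0.004 -0.04 0 0 0" --pt "0 0.022 -0.075 0 0 0" --pt "0 0.043 -0.108 0 0 0" --pt "0 0.067 -0.139 0 0 0"

```text
t: 11.15
tool_pos: [0.5739, 0.0449, 0.2561]
eef_rot: [0.736, 0.677, -0.001, -0.001]
contact_force: [-4.3, 0.6, -1.7]
width: 0.104
finger_force: 25.0
```

Request:
apply_moves --pt "0 0.028 -0.029 0 0 0" --pt "0 0.058 -0.055 0 0 0" --pt "0 0.09 -0.077 0 0 0" --pt "0 0.125 -0.096 0 0 0" --pt "0 0.161 -0.112 0 0 0"

```text
t: 11.78
tool_pos: [0.622, 0.041, 0.2911]
eef_rot: [0.736, 0.677, 0.0, 0.0]
contact_force: [-8.6, 0.9, 10.0]
width: 0.108
finger_force: 25.8
```

Request:
apply_moves --pt "0 0.038 -0.014 0 0 0" --pt "0 0.077 -0.023 0 0 0" --pt "0 0.116 -0.027 0 0 0" --pt "0 0.156 -0.028 0 0 0" --pt "0 0.195 -0.024 0 0 0"

```text
t: 12.4
tool_pos: [0.6812, 0.0361, 0.2975]
eef_rot: [0.736, 0.677, 0.001, 0.0]
contact_force: [-1.8, 2.6, 5.2]
width: 0.103
finger_force: 25.7
```

Request:
apply_moves --pt "0 0.039 0.006 0 0 0" --pt "0 0.077 0.017 0 0 0" --pt "0 0.107 0.029 0 0 0" --pt "0 0.107 0.029 0 0 0" --pt "0 0.107 0.029 0 0 0"

```text
t: 13.02
tool_pos: [0.7133, 0.0334, 0.287]
eef_rot: [0.736, 0.677, 0.0, 0.0]
contact_force: [1.2, 3.9, 0.7]
width: 0.102
finger_force: 25.9
```

```bash
python3 - <<'E'
from h import *
snap("scene","scene3.png"); snap("top","top3.png")
for n in("scene","top"):
  for t in("flap_handle","flap_hinge"): print(n,t,[(round(d["confidence"],2),W(n,d["position"]).round(3).tolist()) for d in place_of(n,t)[:1]])
b=cv2.imread("pics/scene3.png")[100:220,190:350];a=cv2.imread("pics/top3.png")[120:240,170:330]
cv2.imwrite("pics/c3.png",cv2.resize(np.hstack([a,b]),None,fx=2.5,fy=2.5,interpolation=cv2.INTER_CUBIC))
rows([.554,.047,.215],-.083)
E
```

```text
scene flap_handle [(0.87, [0.715, 0.038, 0.301])]
scene flap_hinge [(0.75, [0.669, 0.036, 0.195])]
top flap_handle []
top flap_hinge [(0.51, [0.426, 0.397, -0.003])]
t 13.32 tcp [0.7127 0.0334 0.2873] w 0.102 F [ 2.9  6.3 -0.5] row [0.001, -0.531, 0.241, -0.0, -0.0, 0.0]
```

View pics/c3.png

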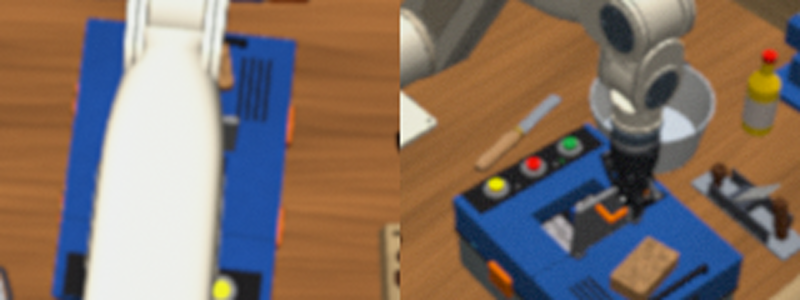

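The flap stands open (crop 610,210), with the bay visible in front of it. I'll release and lift away.

Request:
apply_moves --pt "0 0 0 0 0 0" --pt "0 0 0 0 0 0" --pt "0 0 -0.1 0 0 0" --pt "0 0 -0.25 0 0 0" --pt "0 0 -0.4 0 0 0" --gripper 0.5

```text
t: 13.95
tool_pos: [0.7037, 0.0321, 0.3932]
eef_rot: [0.736, 0.677, 0.008, 0.009]
contact_force: [-8.3, -0.2, -4.5]
width: 0.249
finger_force: 0.0
```

Request:
apply_moves --pt "0 0 0 0 0 -0.05" --pt "0 -0.2 0 0 0 -0.2" --pt "0 -0.36 0 0 0 -0.5" --pt "0 -0.36 0 0 0 -0.5" --pt "0 -0.36 0 0 0 -0.6" --gripper 0

```text
t: 14.58
tool_pos: [0.5935, 0.0414, 0.3909]
eef_rot: [0.412, 0.911, 0.004, 0.01]
contact_force: [0.6, -0.4, 0.3]
width: 0.504
finger_force: 0.0
```

```bash
python3 -c "
from h import *
rows([.602,.042,.38],1.488)"
```

```text
t 14.57 tcp [0.5935 0.0414 0.3909] w 0.504 F [ 0.6 -0.4  0.3] row [-0.017, 0.022, 0.037, 0.006, 0.013, -0.489]
```

Request:
apply_moves --pt "-0.017 0.3 0 0 0.013 -0.489" --pt "-0.017 0.5 0 0 0.013 -0.489" --pt "-0.017 0.7 0 0 0.013 -0.489" --pt "-0.017 0.7 0 0 0.013 -0.489" --pt "-0.017 0.7 0 0 0.013 -0.489"

```text
t: 15.2
tool_pos: [0.7349, 0.1711, 0.3637]
eef_rot: [0.043, 0.999, 0.008, 0.02]
contact_force: [-0.1, -0.6, -0.0]
width: 0.5
finger_force: 0.0
```

```bash
python3 - <<'E'
from h import *
snap("scene","scene4.png"); snap("top","top4.png")
for n in("scene","top"):
  for t in("flap_handle","flap_hinge","filter_grip","filter","tub_rim"): print(n,t,[(round(d["confidence"],2),W(n,d["position"]).round(3).tolist()) for d in place_of(n,t)[:2]])
b=cv2.imread("pics/scene4.png")[130:250,190:350];a=cv2.imread("pics/top4.png")[120:240,170:330]
cv2.imwrite("pics/c4.png",cv2.resize(np.hstack([a,b]),None,fx=2.5,fy=2.5,interpolation=cv2.INTER_CUBIC))
rows([.602,.042,.25],1.488)
E
```

```text
scene flap_handle [(0.7, [0.713, 0.035, 0.303])]
scene flap_hinge [(0.66, [0.668, 0.038, 0.194])]
scene filter_grip [(0.6, [0.602, 0.042, 0.173])]
scene filter [(0.52, [0.604, 0.043, 0.11])]
scene tub_rim [(0.89, [0.429, 0.404, 0.109]), (0.72, [0.43, 0.399, -0.0])]
top flap_handle [(0.74, [0.428, 0.397, -0.002]), (0.67, [0.711, 0.035, 0.304])]
top flap_hinge [(0.82, [0.663, 0.032, 0.195])]
top filter_grip [(0.67, [0.6, 0.042, 0.169]), (0.47, [0.665, 0.029, 0.194])]
top filter [(0.95, [0.596, 0.041, 0.11]), (0.2, [0.666, 0.032, 0.194])]
top tub_rim [(0.65, [0.427, 0.395, 0.11]), (0.44, [0.522, -0.585, -0.003])]
t 15.8 tcp [0.7344 0.1702 0.3661] w 0.497 F [ 0.3 -0.2 -0.4] row [0.417, -0.472, 0.361, 0.012, 0.027, -0.004]
```

View pics/c4.png

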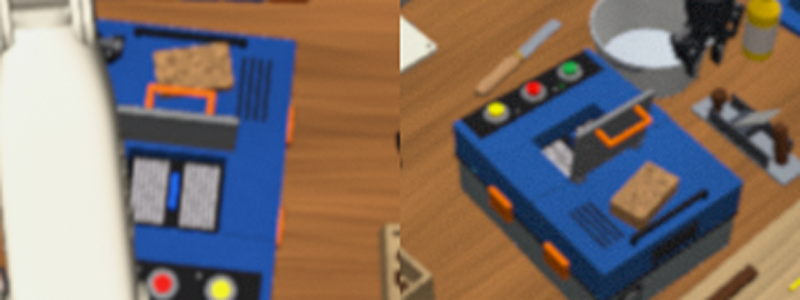

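The flap is open, and the blue grip is visible in the top crop at (174,190). The networks put it at about (0.601, 0.042, 0.171). Next I'll go above it.

Request:
apply_moves --pt "0.2 -0.22 0 0.012 0.027 0" --pt "0.417 -0.472 0 0.012 0.027 0" --pt "0.417 -0.472 0 0.012 0.027 0" --pt "0.417 -0.472 0.01 0.012 0.027 0" --pt "0.417 -0.472 0.02 0.012 0.027 0"

```text
t: 16.42
tool_pos: [0.5979, 0.0403, 0.3524]
eef_rot: [0.044, 0.999, 0.0, 0.0]
contact_force: [0.8, 0.7, -0.1]
width: 0.495
finger_force: 0.0
```

```bash
python3 -c "
from h import *
rows([.601,.042,.153],1.488)"
```

```text
t 16.43 tcp [0.5979 0.0403 0.3524] w 0.495 F [ 0.8  0.7 -0.1] row [-0.009, 0.006, 0.665, 0.0, 0.001, -0.004]
```

Request:
apply_moves --pt "-0.009 0.006 0.2 0 0 -0.004" --pt "-0.009 0.006 0.4 0 0 -0.004" --pt "-0.009 0.006 0.55 0 0 -0.004" --pt "-0.009 0.006 0.648 0 0 -0.004" --pt "-0.009 0.006 0.648 0 0 -0.004"

```text
t: 17.05
tool_pos: [0.6011, 0.0432, 0.1552]
eef_rot: [0.04, 0.999, 0.0, -0.002]
contact_force: [0.4, -0.1, 1.0]
width: 0.496
finger_force: 0.0
```

Request:
apply_moves --pt "0 0 0 0 0 0" --pt "0 0 0 0 0 0" --pt "0 0 0 0 0 0" --pt "0 0 0 0 0 0" --pt "0 0 0 0 0 0" --gripper 1 --newtons 60

```text
t: 17.68
tool_pos: [0.6008, 0.0421, 0.1577]
eef_rot: [0.041, 0.999, 0.0, 0.0]
contact_force: [0.9, 0.3, -0.6]
width: 0.128
finger_force: 58.9
```

Request:
apply_moves --pt "0 0 -0.05 0 0 0" --pt "0 0 -0.13 0 0 0" --pt "0 0 -0.22 0 0 0" --pt "0 0 -0.31 0 0 0" --pt "0 0 -0.4 0 0 0"

```text
t: 18.3
tool_pos: [0.6003, 0.0419, 0.2793]
eef_rot: [0.041, 0.999, 0.0, -0.0]
contact_force: [0.5, 0.4, -1.5]
width: 0.132
finger_force: 58.5
```

Request:
apply_moves --pt "0 0 -0.05 0 0 0" --pt "0 0 -0.08 0 0 0" --pt "0 0 -0.08 0 0 0" --pt "0 0 -0.08 0 0 0" --pt "0 0 -0.08 0 0 0"

```text
t: 18.92
tool_pos: [0.6004, 0.042, 0.3008]
eef_rot: [0.041, 0.999, 0.0, -0.001]
contact_force: [-0.2, 0.0, -2.9]
width: 0.13
finger_force: 58.6
```

```bash
python3 - <<'E'
from h import *
snap("scene","scene5.png"); capture("top")
for n in("scene","top"):
  for t in("filter_grip","flap_handle"): print(n,t,[(round(d["confidence"],2),W(n,d["position"]).round(3).tolist()) for d in place_of(n,t)[:2]])
b=cv2.imread("pics/scene5.png")[100:220,190:350]
cv2.imwrite("pics/c5.png",cv2.resize(b,None,fx=3,fy=3,interpolation=cv2.INTER_CUBIC))
rows([.429,.398,.298],1.488)
E
```

```text
scene filter_grip [(0.67, [0.524, -0.586, -0.004]), (0.55, [0.604, 0.041, 0.315])]
scene flap_handle [(0.86, [0.713, 0.037, 0.302]), (0.49, [0.77, 0.014, 0.19])]
top filter_grip []
top flap_handle [(0.63, [0.463, -0.381, -0.001])]
t 19.23 tcp [0.6006 0.042  0.3013] w 0.126 F [ 0.4 -0.4 -2.2] row [0.667, 1.136, 0.012, 0.0, -0.001, 0.001]
```

View pics/c5.png

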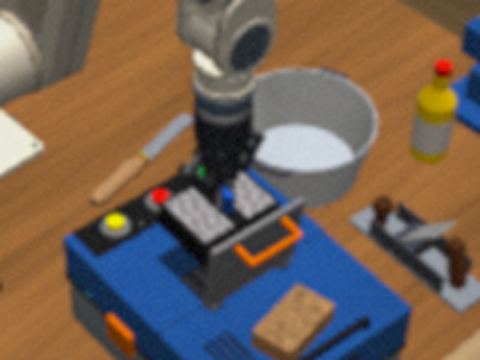

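The filter is clear of the bay, held level (crop 225,205), with the flap open. I'll carry it gently to the tub.

Request:
apply_moves --pt "0.02 0.02 0 0 0 0" --pt "0.07 0.08 0 0 0 0" --pt "0.14 0.18 0 0 0 0" --pt "0.21 0.29 0 0 0 0" --pt "0.28 0.4 0 0 0 0"

```text
t: 19.85
tool_pos: [0.5248, 0.1705, 0.3019]
eef_rot: [0.041, 0.999, 0.0, -0.0]
contact_force: [0.8, -0.3, -1.6]
width: 0.128
finger_force: 58.6
```

Request:
apply_moves --pt "0.07 0.12 0 0 0 0" --pt "0.14 0.24 0 0 0 0" --pt "0.21 0.36 0 0 0 0" --pt "0.28 0.48 0 0 0 0" --pt "0.33 0.58 0 0 0 0"

```text
t: 20.48
tool_pos: [0.4397, 0.352, 0.3021]
eef_rot: [0.04, 0.999, 0.0, -0.0]
contact_force: [-0.2, 0.1, -2.6]
width: 0.13
finger_force: 58.6
```

```bash
python3 - <<'E'
from h import *
rows([.429,.398,.203],1.488)
E
```

```text
t 20.48 tcp [0.4397 0.352  0.3021] w 0.13 F [-0.2  0.1 -2.6] row [0.048, 0.15, 0.33, 0.0, -0.0, 0.002]
```

Request:
apply_moves --pt "0.03 0.09 0.04 0 0 0" --pt "0.05 0.14 0.12 0 0 0" --pt "0.052 0.153 0.22 0 0 0" --pt "0.052 0.153 0.31 0 0 0" --pt "0.052 0.153 0.36 0 0 0"

```text
t: 21.1
tool_pos: [0.4286, 0.3973, 0.1926]
eef_rot: [0.04, 0.999, -0.0, -0.001]
contact_force: [-0.3, 0.9, -1.8]
width: 0.129
finger_force: 58.6
```

Request:
apply_moves --pt "0 0 0.02 0 0 0" --pt "0 0 0.03 0 0 0" --pt "0 0 0.03 0 0 0" --pt "0 0 0.03 0 0 0" --pt "0 0 0.03 0 0 0"

```text
t: 21.72
tool_pos: [0.4306, 0.3971, 0.185]
eef_rot: [0.041, 0.999, 0.0, -0.0]
contact_force: [0.1, 0.6, -2.9]
width: 0.127
finger_force: 58.6
```

```bash
python3 - <<'E'
from h import *
snap("scene","scene6.png"); capture("top")
for n in("scene","top"):
  for t in("filter_grip","tub","tub_rim","flap_handle"): print(n,t,[(round(d["confidence"],2),W(n,d["position"]).round(3).tolist()) for d in place_of(n,t)[:2]])
b=cv2.imread("pics/scene6.png")[70:220,190:390]
cv2.imwrite("pics/c6.png",cv2.resize(b,None,fx=3,fy=3,interpolation=cv2.INTER_CUBIC))
rows([.429,.398,.185],1.488)
E
```

```text
scene filter_grip [(0.65, [0.433, 0.397, 0.201])]
scene tub [(0.58, [0.432, 0.4, -0.002])]
scene tub_rim [(0.91, [0.43, 0.4, 0.109]), (0.67, [0.549, 0.583, -0.004])]
scene flap_handle [(0.73, [0.717, 0.035, 0.3]), (0.16, [0.549, 0.582, -0.005])]
top filter_grip [(0.85, [0.431, 0.395, 0.196])]
top tub [(0.96, [0.428, 0.396, 0.002])]
top tub_rim [(0.15, [0.471, 0.047, 0.206])]
top flap_handle [(0.78, [0.708, 0.032, 0.303])]
t 22.23 tcp [0.4304 0.397  0.1846] w 0.13 F [-0.7  0.9 -1.7] row [0.005, 0.003, -0.001, 0.0, -0.0, 0.001]
```

View pics/c6.png

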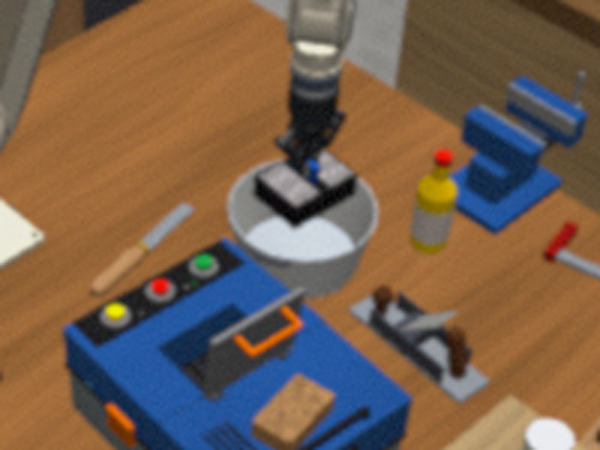

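The filter is held level over the tub's centre (crop 305,190), about 28 mm above the rim. The flap is open and nothing else has moved.

```bash
python3 -c "
from h import *
print(arm.finish_job())"
```

```text
the job is handed in; nothing more can be done
None
```

The job is handed in: red pressed, yellow held for over 2 s, flap opened, and the filter held level over the tub's centre, about 28 mm above the rim; the simulator gave no verdict.

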